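Load the pigment mill and hold the beaker down

TASK

Load the studio's pigment mill: pick up the steel beaker with the two-lugged black collar, lower it collar down into the mouth of the mill with its lugs in the two slots, press it down against the spring and turn it a quarter turn clockwise (seen from above) up to its stop. The mill runs only while the beaker is held down, so finish still gripping the beaker and pressing it right down, turned home, and do not let go. Leave the other things on the bench as they stand.

Things in the scene. Friction and masses are not known exactly. Their poses are not given: they have to be found in the camera images.
- mill: the pigment mill: white round cordless motor base fixed to the bench, 128 mm across at the foot, 112 mm at the rim, 120 mm tall; black speed dial low on its front (-x). Origin at the centre of its underside, z up. The round mouth in its top has a steel flange with two like slots opposite each other, on the mill's +x and -x sides (marked by small grey bars); either lug may go in either slot
- mill_mouth (a point): centre of the mill's mouth, level with the flange's top, 120 mm above the bench; axes as the mill's. The mouth is 68 mm wide, the flange 8 mm thick; each slot is 20 mm wide and reaches 44 mm from the axis. Below the flange lugs can turn clockwise (seen from above) from the slots by 80 degrees, up to a stop; blocks prevent the other way
- mill_lock (a point): same point as mill_mouth, but turned 80 degrees clockwise seen from above: its x axis is the line of the beaker's two lugs when the beaker is turned fully home
- spring_plate (a joint): sprung plate 62 mm across in the mouth, pressed by the beaker's bottom: 0 up (top 12 mm below the mouth) to 0.013 m fully down; about 5 N starts it, 14 N takes it to the bottom. Past 0.007 the lugs are under the flange, free to turn. A locked beaker that is let go rises to 0.007, lugs against the flange; pressed right down it is at 0.011 to 0.013
- beaker: closed milling beaker, 0.17 to 0.34 kg, standing on its collar: plain round steel body 56 mm in diameter, 32 to 111 mm above the origin (grip here, any way round); ribbed black collar 64 mm in diameter, 0 to 32 mm, bottom edge bevelled. Two opposite lugs on it reach 39 mm from the axis, 12 mm wide, 4 to 11 mm above the bottom. Origin at the underside's centre, z up; x runs through the lugs
- storage_beaker: bystander: a shorter steel storage beaker, 56 mm in diameter, 80 mm tall, with a plain round black lid and no lugs; origin under its centre
- paint_bottle: bystander: white round paint bottle with an orange cone nozzle, 58 mm in diameter, 150 mm tall; origin under its centre
- brush_jar: bystander: white jar 78 mm in diameter, 100 mm tall, with brushes up to 225 mm; origin under its centre
- paint_tin: bystander: lidded steel paint tin 83 mm in diameter, 83 mm tall; origin under its centre
Mind the look-alikes: they are no part of the job. What is shaped like the beaker but yellow is not meant.

How it is judged:
By the outcome, as a careful person would: the job done as asked, in the order asked, and still so for the second after the job is handed in, while the arm keeps its last pose, push and grip.
It also fails if it takes over 51 s, if anything falls off the work surface, if the arm or the gripper's body presses on something with over 40 N, if the wrist force passes 120 N, or if a joint passes its speed limit or range.

ROBOT

A 6-joint arm with a two-finger parallel gripper is mounted at the origin on the work surface. World frame = base frame: x ahead of the robot, y to its left, z up, the work surface at z = 0. Lengths are in m, angles in degrees, forces in N, time in s.
With the tool pointing down it reaches from about 0.375 to 0.9 m from the base axis. Payload 3.1 kg.
Tool frame: the origin (TCP) lies on the centre line of the jaws, within the pads' length; the fingertips stand 25 mm ahead of it and the grasp point (between the pads) lies 6 mm ahead of it; z points along the fingers, y is the line along which they close (so a half turn about z gives the same grasp; the last joint's range is limited). The gripper opens to 87 mm and grips with 3 to 60 N. Pads are 19 mm wide; open, the fingers measure 117 mm over their backs; the gripper's body (75 mm by 190 mm) begins 51 mm behind the grasp point.
Start: joints at [54.975, 30.224, 82.088, -0, 67.689, -10.227], TCP at [0.262, 0.567, 0.248] pointing down, gripper open.
Joint ranges: [-176.69, 176.69], [-43.24, 126.21], [12.49, 139.97], [-82, 262], [0, 151.66], [-163.58, 163.58]. Speed limits (degrees/s): [159.86, 159.86, 180, 180, 180, 180].

INTERFACE

Orientations are given as a 3x3 rotation matrix whose columns are the frame's x, y, z axes.
In Python, from rig import * gives the robot as it stands.
- The arm moves only by the tool step_arm, never from a script. Its argument "steps" is a list of rows, each a list of 7 numbers: the shift along the tool's x, y, z normalised to -1 to 1, where 1 is 0.3 m, then the turn, a rotation vector about the tool's x, y, z normalised to -1 to 1, where 1 is 45 degrees, then the gripper's target within -1 to 1 (shut at 1, half-way at 0, fully open at -1). A call has 1 to 8 rows; each row is the pose to reach, as a shift and turn from the pose commanded when the call began, along the tool's axes at that moment; what a row does not reach only later rows make up. A row lasts 1/12 s, in which the tool goes at most 41.7 mm and 7.16 degrees, less where a joint would pass 70% of its speed; a pose out of reach is approached as far as the arm can. A call with a number of a shift or a turn outside -1 to 1 is refused whole. A call with a gripper value outside its range is refused whole. The fingers move at their own pace and stop on an object; the grip force is fixed at half the most. Time passes only in rows, so rows that repeat a pose let the fingers close. It gives the time, the measured TCP pose, the force, the opening and the grip force at its end, in the units of the state.
- read_state(): the state, without advancing time (a new reading comes with each control period).
- capture(name): name is "scene" or "top" or "wrist"; returns a dict with "image" (384x512x3 uint8, red, green, blue), "vertical_fov" (degrees; the focal length in pixels is half the picture's height over the tangent of half this angle, whatever the lens; pixels are square), "cx", "cy" (the principal point, pixels), "world_from_camera" (4x4, takes a point from camera to world coordinates); the wrist camera has in their place "T_tool_cam" (4x4, takes a point from camera to tool coordinates, whose origin is the TCP and whose axes are the flange's). Camera axes: x right, y down, z forward; pixel columns grow to the right and rows downward; lengths in m; the calibration is good to about 2 mm. A picture is of the moment at which its call begins: read the wrist's pose just before it. There is no depth.
- hand_in(): hands the job in; it is judged then, once.
The state is a dict: "time_s": time; "joint_positions": joint angles; "qvel": joint speeds; "tau": joint torques, N m; "position": TCP position; "tcp_rot": TCP orientation; "force": force on the tool from outside, world axes, zero at the start; "moment": the same for the moment, N m; "opening": opening from 0.0 (shut) to 1.0 (fully open); "grasp_force": force on a finger pad.
Only numpy, scipy, OpenCV 4.12 (cv2) and the standard library are available. Lean on these libraries where they do the work, as an engineer would, in place of code of your own. Each camera call takes 0.05 s, during which the arm holds its last target. There are 200 camera calls.

## Working session

There is one attempt and no reset: what is moved stays moved. The work goes in short steps, Python scripts to look and compute and a tool call to move; the robot and the scene stay as the last step left them, time stands still between calls to the robot, and variables do not carry over. Pictures are saved under pics/ and viewed, at most 10 in all, crops included, and the job is handed in when it is done.

Besides the shell and the picture viewer there is one more tool, called after "Request:" as a command line: name --pt "numbers of a row" for each row, then --argument value for the rest. step_arm: Moves the arm, as the interface text tells. Scaled input: -1 to 1 covers 0.3 m each way for a shift and 45 degrees each way for a turn. Its arguments: {"type":"object","properties":{"steps":{"type":"array"}},"required":["steps"]}

```bash
mkdir -p pics
cat > h.py <<'E'
from rig import *
import numpy as np, cv2
def snap(n,f):
    s=read_state(); c=capture(n); cv2.imwrite('pics/'+f,c['image'][:,:,::-1])
    np.savez('pics/'+f+'.npz',**{k:np.array(v) for k,v in c.items()},pos=s['position'],rot=s['tcp_rot']); return c
def ray(c,u,v):
    c=dict(c); h=c['image'].shape[0]; f=h/2/np.tan(np.radians(float(c['vertical_fov']))/2)
    d=np.array([(u-c['cx'])/f,(v-c['cy'])/f,1.])
    if 'world_from_camera' in c: T=np.array(c['world_from_camera'])
    else:
        W=np.eye(4);W[:3,:3]=c['rot'];W[:3,3]=c['pos'];T=W@np.array(c['T_tool_cam'])
    return T[:3,3],T[:3,:3]@d
def onz(c,u,v,z):
    o,d=ray(c,u,v); return (o+d*(z-o[2])/d[2]).round(4)
def load(f): return np.load('pics/'+f+'.npz')
E
python3 - <<'E'
from h import *
a=snap('scene','s1.png');b=snap('top','t1.png')
cv2.imwrite('pics/st.png',cv2.resize(np.vstack([a['image'],b['image']])[:,:,::-1],None,fx=.78,fy=.78))
s=read_state();print(s)
for c in(a,b):print(c['vertical_fov'],c['cx'],c['cy'],c['world_from_camera'])
E
```

```text
{'time_s': 0.1, 'joint_positions': array([ 5.49735043e+01,  3.02738823e+01,  8.21502241e+01, -2.55935337e-03,
        6.76905313e+01, -1.02284645e+01]), 'qvel': array([-0.01698443, -0.12151346, -0.2225715 ,  0.05163054, -0.03050127,
       -0.02037399]), 'tau': array([ 3.70605821e-04, -4.40983486e+01, -1.77149749e+01,  6.34960597e-02,
        5.33981505e-02, -5.01389650e-05]), 'position': array([0.26176662, 0.56684846, 0.2466603 ]), 'tcp_rot': array([[-9.07798844e-01,  4.19404358e-01, -1.11452984e-03],
       [ 4.19405721e-01,  9.07797377e-01, -1.66214930e-03],
       [ 3.14654608e-04, -1.97633740e-03, -9.99997998e-01]]), 'force': array([-0.34611401, -0.08681589, -0.31408119]), 'moment': array([-0.0116877 , -0.04275249, -0.02924568]), 'grasp_force': 0.0, 'opening': 0.998284303627297}
53.25493750604888 260.180656491011 185.13177920861665 [[-0.15379064  0.7903597  -0.59302612  1.34620441]
 [ 0.98809407  0.12562855 -0.08881207  0.12307761]
 [ 0.00430753 -0.59962405 -0.80027023  1.13645206]
 [ 0.          0.          0.          1.        ]]
54.64848659915157 255.60624032345686 192.39199081658765 [[ 0.00747685 -0.99738778  0.071845    0.50162446]
 [-0.99993073 -0.00680409  0.00960424 -0.00282476]
 [-0.00909031 -0.07191183 -0.99736957  1.111385  ]
 [ 0.          0.          0.          1.        ]]
```

View pics/t1.png

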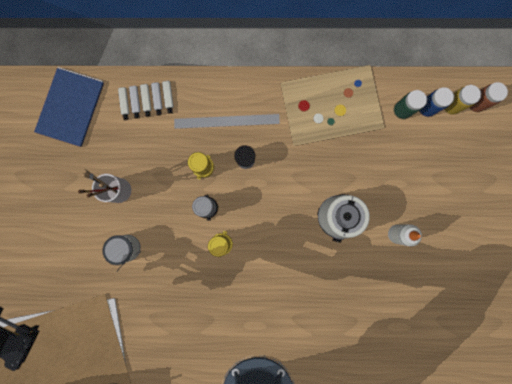

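View pics/s1.png

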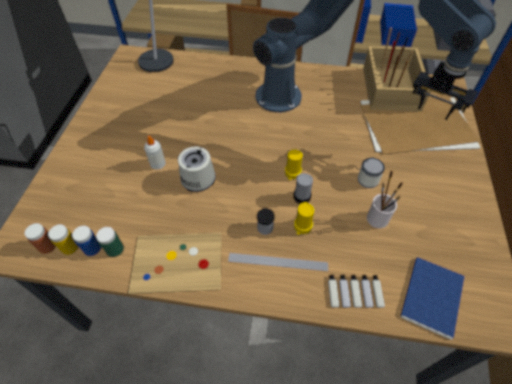

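The top view shows the target beaker at about (205,207), with yellow decoys at (219,245) and (200,165). The storage beaker is at (245,157) and the mill at (346,216), its dial at (338,239). The scene view agrees: beaker (303,188), mill (196,165).

Run:
```python
from h import *
t=load('t1.png');s=load('s1.png')
for n,u,v,z in [('beaker',205,207,.111),('mill',347,216,.12),('dial',338,239,.03),('yel',219,246,.111),('yel2',200,163,.111),('stor',245,156,.08),('bottle',414,236,.15)]:print(n,onz(t,u,v,z))
print(onz(s,304,179,.111),onz(s,195,157,.12))
a=cv2.resize(t['image'][180:260,175:255],(400,400),interpolation=2);b=cv2.resize(t['image'][180:260,305:385],(400,400),interpolation=2)
cv2.imwrite('pics/c1.png',np.hstack([a,b])[:,:,::-1])
```

```text
beaker [0.5333 0.1429 0.111 ]
mill [ 0.5118 -0.2366  0.12  ]
dial [ 0.4463 -0.2312  0.03  ]
yel [0.4293 0.1036 0.111 ]
yel2 [0.6528 0.1586 0.111 ]
stor [0.678  0.0376 0.08  ]
bottle [ 0.4616 -0.4003  0.15  ]
[0.5373 0.1519 0.111 ] [ 0.5071 -0.2344  0.12  ]
```

View pics/c1.png

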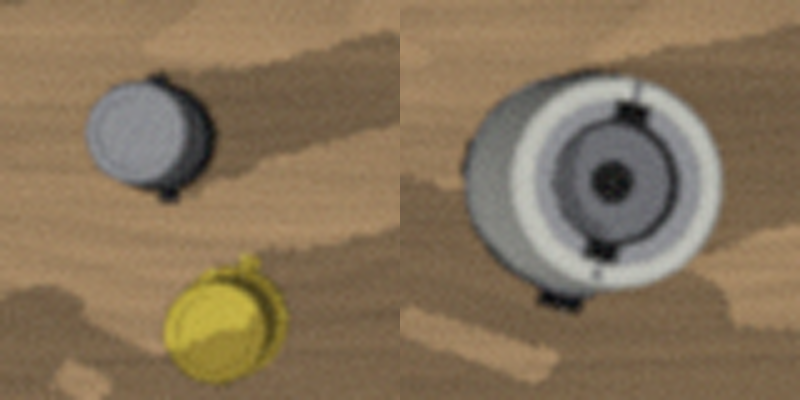

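The steel beaker's lugs sit at (157,78) and (169,195) in the crop, so yaw is about +6°. The mill's slots are at (632,110) and (600,250), so its yaw is about -13°.

Request:
step_arm --pt "-0.85 -0.54 0 0 0 -0.4 -1" --pt "-0.85 -0.54 0 0 0 -0.4 -1" --pt "-0.85 -0.54 0 0 0 -0.4 -1" --pt "-0.85 -0.54 0 0 0 -0.4 -1" --pt "-0.85 -0.54 0 0 0 -0.4 -1" --pt "-0.85 -0.54 0 0 0 -0.4 -1" --pt "-0.85 -0.54 0 0 0 -0.4 -1" --pt "-0.85 -0.54 0 0 0 -0.4 -1"

```text
time_s: 0.77
position: [0.4282, 0.3092, 0.2473]
tcp_rot: [[-0.993, 0.122, 0.001], [0.122, 0.993, -0.002], [-0.001, -0.002, -1.0]]
force: [-0.2, -0.1, -0.7]
opening: 1.0
grasp_force: 0.0
```

```bash
cat >> h.py <<'E'
def go(x,y,z,yaw):
    "normalised move from measured pose to a tool-down pose whose tool y axis has this world yaw"
    from scipy.spatial.transform import Rotation as R
    s=read_state();r=s['tcp_rot'];a=np.radians(yaw)
    t=np.array([[-np.sin(a),np.cos(a),0],[np.cos(a),np.sin(a),0],[0,0,-1]])
    print('t',round(s['time_s'],2),'pos',s['position'].round(4),'yaw',np.degrees(np.arctan2(r[1,1],r[0,1])).round(2),'j',s['joint_positions'].round(1),'F',s['force'].round(1),'open',round(s['opening'],3),'grip',s['grasp_force'])
    print('shift',(r.T@(np.array([x,y,z])-s['position'])/.3).round(4),'turn',(R.from_matrix(r.T@t).as_rotvec()/np.radians(45)).round(4))
E
python3 -c "
from h import *
go(.5,.147,.26,96)"
```

```text
t 0.77 pos [0.4282 0.3092 0.2473] yaw 82.99 j [ 23.8  22.8  95.9  -0.1  61.3 -59.1] F [-0.2 -0.1 -0.7] open 1.0 grip 0.0
shift [-0.3037 -0.5075 -0.0409] turn [-0.0026  0.0011 -0.2891]
```

Request:
step_arm --pt "-0.3 -0.51 -0.04 0 0 -0.29 -1" --pt "-0.3 -0.51 -0.04 0 0 -0.29 -1" --pt "-0.3 -0.51 -0.04 0 0 -0.29 -1" --pt "-0.3 -0.51 -0.04 0 0 -0.29 -1" --pt "-0.3 -0.51 -0.04 0 0 -0.29 -1" --pt "-0.3 -0.51 -0.04 0 0 -0.29 -1" --pt "-0.3 -0.51 -0.04 0 0 -0.29 -1"

```text
time_s: 1.35
position: [0.497, 0.1499, 0.2592]
tcp_rot: [[-0.994, -0.106, -0.001], [-0.106, 0.994, 0.0], [0.001, 0.001, -1.0]]
force: [-0.6, 0.4, -0.0]
opening: 1.003
grasp_force: 0.0
```

```bash
python3 -c "
from h import *
snap('wrist','w1.png');go(.535,.147,.2,96);print(load('w1.png')['T_tool_cam'])"
```

```text
t 1.4 pos [0.4963 0.1509 0.2591] yaw 96.19 j [  4.5  21.2  96.4   0.   62.5 -91.7] F [ 0.3  0.2 -0.1] open 1.0 grip 0.0
shift [-0.1272 -0.027   0.1969] turn [ 0.0009 -0.0019  0.0042]
[[ 1.05452355e-03 -9.56964791e-01 -2.90202129e-01  8.01754239e-02]
 [ 9.99998958e-01  1.29532825e-03 -6.37697156e-04 -7.26364318e-05]
 [ 9.86160740e-04 -2.90201154e-01  9.56965160e-01 -1.37534818e-01]
 [ 0.00000000e+00  0.00000000e+00  0.00000000e+00  1.00000000e+00]]
```

View pics/w1.png

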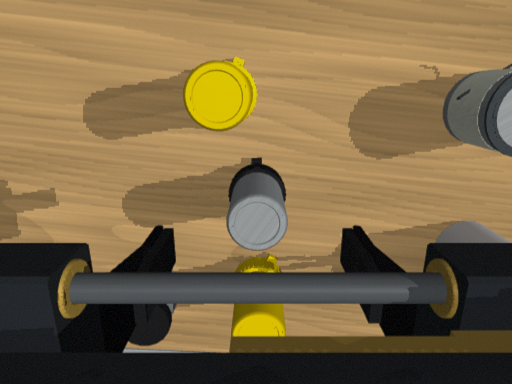

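The wrist view shows the beaker's top disc at about (257,225) and its front lug at about (257,161).

```bash
python3 -c "
from h import *
w=load('w1.png')
c=onz(w,257,224.5,.111);print(c, onz(w,286.5,224.5,.111)-onz(w,228,224.5,.111))
l=onz(w,257,159,.011);print(l);d=c-l;print(np.hypot(*d[:2]),np.degrees(np.arctan2(d[1],d[0])))
hsv=cv2.cvtColor(w['image'],cv2.COLOR_RGB2HSV)
m=((hsv[...,1]<60)&(hsv[...,2]>90)).astype(np.uint8);m[:190]=0;m[252:]=0;m[:,:215]=0;m[:,300:]=0
ys,xs=np.nonzero(m);print(xs.min(),xs.max(),ys.min(),ys.max())
k=(hsv[...,2]<60);ys,xs=np.nonzero(k[150:170,235:280]);
for y in range(152,172): 
  r=np.nonzero(k[y,225:295])[0];print(y,(r.min()+225,r.max()+225) if len(r) else None)
go(c[0],c[1],.2,96)"
```

```text
[0.5374 0.1536 0.111 ] [-0.0057  0.0526  0.    ]
[0.4984 0.1492 0.011 ]
0.03924742029739023 6.436920600855299
228 287 190 249
152 None
153 None
154 None
155 None
156 None
157 None
158 (np.int64(253), np.int64(260))
159 (np.int64(252), np.int64(260))
160 (np.int64(252), np.int64(260))
161 (np.int64(252), np.int64(260))
162 (np.int64(252), np.int64(260))
163 (np.int64(252), np.int64(261))
164 (np.int64(251), np.int64(261))
165 (np.int64(248), np.int64(265))
166 (np.int64(246), np.int64(267))
167 (np.int64(244), np.int64(269))
168 (np.int64(242), np.int64(271))
169 (np.int64(241), np.int64(272))
170 (np.int64(240), np.int64(274))
171 (np.int64(238), np.int64(275))
t 1.4 pos [0.4963 0.1509 0.2591] yaw 96.19 j [  4.5  21.2  96.4   0.   62.5 -91.7] F [ 0.3  0.2 -0.1] open 1.0 grip 0.0
shift [-0.1375 -0.006   0.1969] turn [ 0.0009 -0.0019  0.0042]
```

Request:
step_arm --pt "-0.138 -0.006 0 0 0 0 -1" --pt "-0.138 -0.006 0.2 0 0 0 -1" --pt "-0.138 -0.006 0.577 0 0 0 -1" --pt "-0.138 -0.006 0.577 0 0 0 -1" --pt "-0.138 -0.006 0.577 0 0 0 -1" --pt "-0.138 -0.006 0.577 0 0 0 -1" --pt "-0.138 -0.006 0.577 0 0 0 -1" --pt "-0.138 -0.006 0.577 0 0 0 -1"

```text
time_s: 2.07
position: [0.5385, 0.1547, 0.0873]
tcp_rot: [[-0.994, -0.111, 0.001], [-0.111, 0.994, 0.0], [-0.001, 0.0, -1.0]]
force: [0.8, 0.7, -0.2]
opening: 1.004
grasp_force: 0.0
```

Request:
step_arm --pt "0 0 0 0 0 0 0.5" --pt "0 0 0 0 0 0 1" --pt "0 0 0 0 0 0 1" --pt "0 0 0 0 0 0 1" --pt "0 0 0 0 0 0 1" --pt "0 0 0 0 0 0 1" --pt "0 0 0 0 0 0 1" --pt "0 0 0 0 0 0 1"

```text
time_s: 2.73
position: [0.5386, 0.1536, 0.0872]
tcp_rot: [[-0.994, -0.109, 0.001], [-0.109, 0.994, 0.0], [-0.001, 0.0, -1.0]]
force: [-1.3, 1.4, 6.6]
opening: 0.639
grasp_force: 30.0
```

Request:
step_arm --pt "0 0 -0.1 0 0 0 1" --pt "0 0 -0.3 0 0 0 1" --pt "0 0 -0.6 0 0 0 1" --pt "0 0 -0.6 0 0 0 1" --pt "0 0 -0.6 0 0 0 1" --pt "0 0 -0.6 0 0 0 1" --pt "0 0 -0.6 0 0 0 1" --pt "0 0 -0.6 0 0 0 1"

```text
time_s: 3.4
position: [0.5366, 0.1533, 0.2646]
tcp_rot: [[-0.994, -0.109, -0.004], [-0.109, 0.994, -0.0], [0.004, 0.0, -1.0]]
force: [0.4, 0.4, -2.8]
opening: 0.641
grasp_force: 30.0
```

```bash
python3 -c "
from h import *
go(.52,-.11,.27,83)"
```

```text
t 3.4 pos [0.5366 0.1533 0.2646] yaw 96.25 j [  4.5  24.   90.5  -0.   65.7 -91.8] F [ 0.4  0.4 -2.8] open 0.641 grip 29.997630855068564
shift [ 0.1506 -0.8664 -0.0175] turn [-0.0005 -0.0055  0.2944]
```

Request:
step_arm --pt "-0.1 -0.88 -0.02 0 0 0.3 1" --pt "-0.1 -0.88 -0.02 0 0 0.3 1" --pt "-0.1 -0.88 -0.02 0 0 0.3 1" --pt "-0.1 -0.88 -0.02 0 0 0.3 1" --pt "-0.1 -0.88 -0.02 0 0 0.3 1" --pt "-0.1 -0.88 -0.02 0 0 0.3 1" --pt "-0.1 -0.88 -0.02 0 0 0.3 1" --pt "-0.1 -0.88 -0.02 0 0 0.3 1"

```text
time_s: 4.07
position: [0.5967, -0.1103, 0.2692]
tcp_rot: [[-0.991, 0.131, -0.004], [0.131, 0.991, -0.0], [0.004, -0.001, -1.0]]
force: [0.7, 0.7, -3.0]
opening: 0.643
grasp_force: 30.0
```

```bash
python3 -c "
from h import *
go(.61,-.25,.27,77)"
```

```text
t 4.07 pos [ 0.5967 -0.1103  0.2692] yaw 82.44 j [-2.100e+01  2.760e+01  8.330e+01 -1.000e-01  6.940e+01 -1.034e+02] F [ 0.7  0.7 -3. ] open 0.643 grip 29.997308501042426
shift [-0.1051 -0.456  -0.0027] turn [-0.0012 -0.0047  0.121 ]
```

Request:
step_arm --pt "-0.1 -0.45 0 0 0 0.12 1" --pt "-0.1 -0.45 0 0 0 0.12 1" --pt "-0.1 -0.45 0 0 0 0.12 1" --pt "-0.1 -0.45 0 0 0 0.12 1" --pt "-0.1 -0.45 0 0 0 0.12 1" --pt "-0.1 -0.45 0 0 0 0.12 1" --pt "-0.1 -0.45 0 0 0 0.12 1" --pt "-0.1 -0.45 0 0 0 0.12 1"

```text
time_s: 4.73
position: [0.609, -0.2408, 0.2714]
tcp_rot: [[-0.976, 0.217, -0.002], [0.217, 0.976, 0.002], [0.003, 0.002, -1.0]]
force: [1.0, 1.1, -2.6]
opening: 0.639
grasp_force: 30.0
```

```bash
python3 -c "
from h import *
snap('wrist','w2.png');go(.51,-.2365,.25,77)"
```

```text
t 4.78 pos [ 0.6093 -0.241   0.2718] yaw 77.48 j [ -31.3   31.3   75.8    0.    73.  -108.8] F [ 0.3  1.2 -2.2] open 0.633 grip 29.997814795933664
shift [ 0.3262 -0.0571  0.0733] turn [ 0.0014 -0.0024  0.0107]
```

View pics/w2.png

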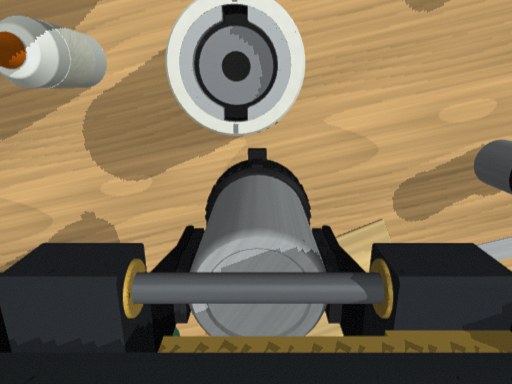

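The mill's rim is centred near (236,65), with slots at (235,13) and (236,113). The held beaker's front lug is at (258,152).

```bash
python3 -c "
from h import *
w=load('w2.png');im=w['image'];hsv=cv2.cvtColor(im,cv2.COLOR_RGB2HSV)
# mouth+slots: dark
k=(hsv[...,2]<45).astype(np.uint8);k[140:]=0;k[:,:185]=0;k[:,285:]=0
ys,xs=np.nonzero(k);print('dark',xs.min(),xs.max(),ys.min(),ys.max())
for y in [6,9,12,15,18,106,109,112,115,118,120]:
  r=np.nonzero(k[y])[0];print(y,(r.min(),r.max()) if len(r) else None)
for y in [55,60,65,70]:
  r=np.nonzero(k[y])[0];print(y,r.min(),r.max())
# rim: white mask, fit
m=((hsv[...,1]<45)&(hsv[...,2]>150)).astype(np.uint8);m[140:]=0;m[:,:160]=0;m[:,312:]=0
cs,_=cv2.findContours(m,0,1);c=max(cs,key=cv2.contourArea)[:,0,:];c=c[c[:,1]>3]
P=np.array([onz(w,u,v,.12)[:2] for u,v in c]);A=np.c_[2*P,np.ones(len(P))];s=np.linalg.lstsq(A,(P**2).sum(1),rcond=None)[0]
print('rim',s[:2],np.sqrt(s[2]+s[:2]@s[:2]))
d=w['pos'][2]-.0872
kk=hsv[...,2]<60
for y in range(147,163,2): 
  r=np.nonzero(kk[y,235:285])[0];print(y,(r.min()+235,r.max()+235) if len(r) else None)
print('tool',w['pos'],'lug',onz(w,257.5,148.5,d+.011))
"
```

```text
dark 195 276 5 120
6 (np.int64(223), np.int64(246))
9 (np.int64(223), np.int64(246))
12 (np.int64(223), np.int64(246))
15 (np.int64(223), np.int64(246))
18 (np.int64(223), np.int64(246))
106 (np.int64(224), np.int64(248))
109 (np.int64(225), np.int64(246))
112 (np.int64(225), np.int64(246))
115 (np.int64(225), np.int64(246))
118 (np.int64(225), np.int64(246))
120 (np.int64(232), np.int64(242))
55 196 275
60 195 276
65 195 276
70 195 276
rim [ 0.51111871 -0.2374579 ] 0.05484348902733845
147 None
149 (np.int64(249), np.int64(265))
151 (np.int64(248), np.int64(265))
153 (np.int64(248), np.int64(265))
155 (np.int64(249), np.int64(265))
157 (np.int64(249), np.int64(265))
159 (np.int64(249), np.int64(266))
161 (np.int64(244), np.int64(272))
tool [ 0.60902199 -0.24083887  0.27141332] lug [ 0.5683 -0.232   0.1952]
```

```bash
python3 -c "
from h import *
w=load('w2.png')
a=onz(w,235,4.5,.12);b=onz(w,236,120.5,.12);d=b-a
print(a,b,(a+b)/2,np.hypot(*d[:2]),'slot yaw',np.degrees(np.arctan2(d[1],d[0])))
l=onz(w,195,64,.12);r=onz(w,277,64,.12);print((l+r)/2,l-r)
t=w['pos'][:2]+np.array(w['rot'])[:2,2]*.05
dl=t-onz(w,257.5,148.5,w['pos'][2]-.0872+.011)[:2];print('lug',np.hypot(*dl),np.degrees(np.arctan2(dl[1],dl[0])),w['rot'][:,2])
go(.511,-.2374,.25,77)
"
```

```text
[ 0.4697 -0.2277  0.12  ] [ 0.5545 -0.2473  0.12  ] [ 0.5121 -0.2375  0.12  ] 0.08703562489004142 slot yaw -13.014353539159632
[ 0.51135 -0.2369   0.12   ] [-0.0141 -0.0638  0.    ]
lug 0.04153129988219767 -12.128824155276853 [-0.00235529  0.00225416 -0.99999469]
t 4.78 pos [ 0.6093 -0.241   0.2718] yaw 77.48 j [ -31.3   31.3   75.8    0.    73.  -108.8] F [ 0.3  1.2 -2.2] open 0.633 grip 29.997814795933664
shift [ 0.3223 -0.0593  0.0733] turn [ 0.0014 -0.0024  0.0107]
```

```bash
python3 -c "
from h import *
go(.5133,-.2377,.216,77)
"
```

```text
t 4.78 pos [ 0.6093 -0.241   0.2718] yaw 77.48 j [ -31.3   31.3   75.8    0.    73.  -108.8] F [ 0.3  1.2 -2.2] open 0.633 grip 29.997814795933664
shift [ 0.3143 -0.0587  0.1866] turn [ 0.0014 -0.0024  0.0107]
```

Request:
step_arm --pt "0.314 -0.059 0 0 0 0.011 1" --pt "0.314 -0.059 0 0 0 0.011 1" --pt "0.314 -0.059 0.05 0 0 0.011 1" --pt "0.314 -0.059 0.12 0 0 0.011 1" --pt "0.314 -0.059 0.187 0 0 0.011 1" --pt "0.314 -0.059 0.187 0 0 0.011 1" --pt "0.314 -0.059 0.187 0 0 0.011 1" --pt "0.314 -0.059 0.187 0 0 0.011 1"

```text
time_s: 5.45
position: [0.5147, -0.2398, 0.2174]
tcp_rot: [[-0.974, 0.226, 0.002], [0.226, 0.974, -0.001], [-0.002, -0.001, -1.0]]
force: [0.2, 0.2, -2.9]
opening: 0.64
grasp_force: 30.0
```

```bash
python3 -c "
from h import *
snap('wrist','w3.png');go(.5133,-.2377,.2,77);s=load('w3.png')['image'];c=snap('scene','s3.png')
a=cv2.resize(s[80:280,130:390],(520,400));b=cv2.resize(c['image'][110:210,145:245],(280,400))
cv2.imwrite('pics/c3.png',np.hstack([a,b])[:,:,::-1])
"
```

```text
t 5.5 pos [ 0.5149 -0.2401  0.2178] yaw 76.91 j [ -36.3   27.9   92.3    0.    59.6 -113.2] F [-0.3 -0.9 -3.3] open 0.637 grip 29.997917907312512
shift [0.0073 0.0067 0.0592] turn [-0.0014  0.0034 -0.0019]
```

View pics/c3.png

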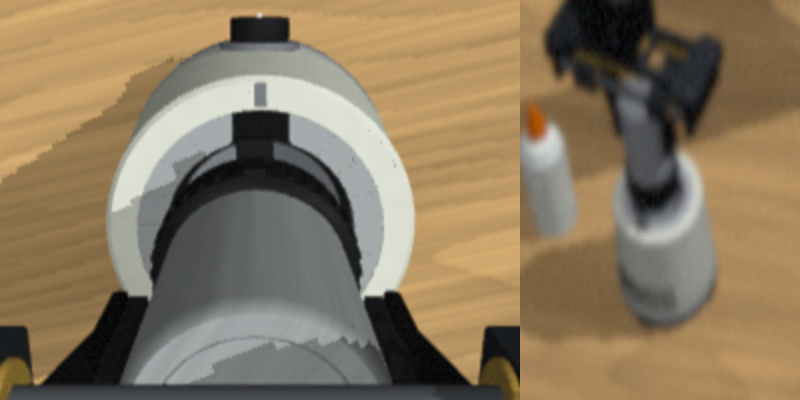

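The lug is over the slot: slot centre at crop column 261, collar centre at about 256. A shift of about 2 mm toward +y is needed.

Request:
step_arm --pt "0.007 0.007 0 0 0 0 1" --pt "0.007 0.007 0 0 0 0 1" --pt "0.007 0.007 0 0 0 0 1"

```text
time_s: 5.8
position: [0.5123, -0.2374, 0.2169]
tcp_rot: [[-0.974, 0.227, 0.001], [0.227, 0.974, -0.0], [-0.001, -0.0, -1.0]]
force: [0.3, -0.0, -3.1]
opening: 0.642
grasp_force: 30.0
```

```bash
python3 -c "
from h import *
snap('wrist','w4.png');go(.5133,-.2377,.2,77);w=load('w4.png')
im=w['image'];cv2.imwrite('pics/c4.png',cv2.resize(cv2.convertScaleAbs(im[120:240,190:340],alpha=1.8,beta=15),(750,600),interpolation=cv2.INTER_CUBIC)[:,:,::-1])
"
```

```text
t 5.85 pos [ 0.5123 -0.2375  0.2168] yaw 76.87 j [ -36.2   27.8   92.8   -0.    59.4 -113.1] F [-0.6 -0.  -3.5] open 0.636 grip 29.997787191532552
shift [-0.0034  0.0001  0.0559] turn [-0.0004  0.0008 -0.003 ]
```

View pics/c4.png

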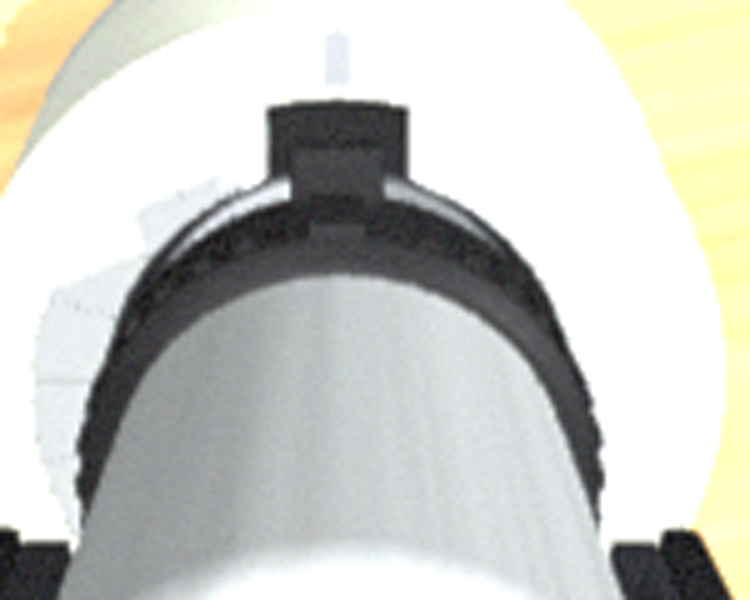

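Lug (columns 292–385) is centred in the slot (268–408). Its tip is at row ~148 and the slot's outer edge at ~103; next is the radial gap.

```bash
python3 -c "
from h import *
w=load('w4.png');z=w['pos'][2]-.0872
f=lambda u,v,z:onz(w,190+u/5,120+v/5,z)
r=np.array(w['rot'])
a=f(338,146,z+.011);b=f(338,102,.12);print(a,b,(r.T@(a-b))*1000)
"
```

```text
[ 0.4723 -0.2283  0.1407] [ 0.47   -0.2278  0.12  ] [ -2.36825635   0.02938484 -20.69832115]
```

Request:
step_arm --pt "-0.006 0 0 0 0 0 1" --pt "-0.006 0 0.015 0 0 0 1" --pt "-0.006 0 0.03 0 0 0 1" --pt "-0.006 0 0.045 0 0 0 1" --pt "-0.006 0 0.05 0 0 0 1" --pt "-0.006 0 0.05 0 0 0 1"

```text
time_s: 6.35
position: [0.5134, -0.2376, 0.2004]
tcp_rot: [[-0.974, 0.227, -0.002], [0.227, 0.974, 0.001], [0.002, 0.001, -1.0]]
force: [0.1, 0.4, -3.2]
opening: 0.637
grasp_force: 30.0
```

```bash
python3 -c "
from h import *
go(.5138,-.2377,.19,77)"
```

```text
t 6.35 pos [ 0.5134 -0.2376  0.2004] yaw 76.85 j [ -36.1   29.2   93.4   -0.    57.6 -113. ] F [ 0.1  0.4 -3.2] open 0.637 grip 29.997846032492816
shift [-0.0014 -0.0001  0.0346] turn [ 0.001  -0.0025 -0.0033]
```

It has entered the mouth without contact force. Press on.

Request:
step_arm --pt "0 0 0.015 0 0 0 1" --pt "0 0 0.025 0 0 0 1" --pt "0 0 0.035 0 0 0 1" --pt "0 0 0.045 0 0 0 1" --pt "0 0 0.052 0 0 0 1" --pt "0 0 0.052 0 0 0 1"

```text
time_s: 6.85
position: [0.5143, -0.2382, 0.1867]
tcp_rot: [[-0.974, 0.227, 0.001], [0.227, 0.974, -0.001], [-0.001, -0.001, -1.0]]
force: [-1.7, 1.2, 6.8]
opening: 0.636
grasp_force: 30.0
```

Request:
step_arm --pt "0 0 0.007 0 0 0 1" --pt "0 0 0.014 0 0 0 1" --pt "0 0 0.014 0 0 0 1" --pt "0 0 0.014 0 0 0 1"

```text
time_s: 7.18
position: [0.5143, -0.2381, 0.1832]
tcp_rot: [[-0.974, 0.227, 0.001], [0.227, 0.974, -0.001], [-0.002, -0.001, -1.0]]
force: [-2.6, 0.5, 9.3]
opening: 0.637
grasp_force: 30.0
```

```bash
python3 -c "
from h import *
go(.5138,-.2377,.182,77);print(read_state()['moment'])"
```

```text
t 7.18 pos [ 0.5143 -0.2381  0.1832] yaw 76.86 j [ -36.1   30.5   94.2   -0.    55.1 -113. ] F [-2.6  0.5  9.3] open 0.637 grip 29.99964681454003
shift [0.002 0.001 0.004] turn [-0.0009  0.0019 -0.003 ]
[ 0.27754845  0.43298783 -0.01436975]
```

Request:
step_arm --pt "0 0 0.003 0 0 0.15 1" --pt "0 0 0.003 0 0 0.3 1" --pt "0 0 0.003 0 0 0.4 1" --pt "0 0 0.003 0 0 0.5 1" --pt "0 0 0.003 0 0 0.6 1" --pt "0 0 0.003 0 0 0.65 1" --pt "0 0 0.003 0 0 0.65 1"

```text
time_s: 7.77
position: [0.5153, -0.2394, 0.183]
tcp_rot: [[-0.738, 0.675, 0.004], [0.675, 0.738, -0.004], [-0.006, -0.0, -1.0]]
force: [-1.0, -1.1, 10.0]
opening: 0.638
grasp_force: 30.0
```

```bash
python3 -c "
from h import *
go(.5138,-.2377,.182,-3);print(read_state()['moment'])"
```

```text
t 7.77 pos [ 0.5153 -0.2394  0.183 ] yaw 47.56 j [-36.2  30.6  94.2  -0.1  54.9 -83.7] F [-1.  -1.1 10. ] open 0.638 grip 29.99950595665723
shift [0.0076 0.0007 0.0032] turn [0.0028 0.0068 1.1235]
[-0.08476854  0.38916818 -0.02599898]
```

Request:
step_arm --pt "0.004 0 0.003 0 0 0.15 1" --pt "0.004 0 0.003 0 0 0.3 1" --pt "0.004 0 0.003 0 0 0.45 1" --pt "0.004 0 0.003 0 0 0.6 1" --pt "0.004 0 0.003 0 0 0.75 1" --pt "0.004 0 0.003 0 0 0.9 1" --pt "0.004 0 0.003 0 0 0.9 1" --pt "0.004 0 0.003 0 0 0.9 1"

```text
time_s: 8.43
position: [0.5142, -0.2389, 0.1822]
tcp_rot: [[-0.123, 0.992, 0.003], [0.992, 0.123, -0.004], [-0.005, 0.003, -1.0]]
force: [-1.4, -1.4, 9.4]
opening: 0.639
grasp_force: 30.0
```

```bash
python3 -c "
from h import *
go(.5138,-.2377,.182,-3);print(read_state()['moment'])"
```

```text
t 8.43 pos [ 0.5142 -0.2389  0.1822] yaw 7.09 j [-36.2  30.6  94.4  -0.1  54.7 -43.2] F [-1.4 -1.4  9.4] open 0.639 grip 29.999514101073146
shift [ 0.0042 -0.0009  0.0006] turn [0.0042 0.0058 0.2242]
[-0.27507763  0.60955363 -0.12052998]
```

Request:
step_arm --pt "0 0 0.005 0 0 0.08 1" --pt "0 0 0.008 0 0 0.16 1" --pt "0 0 0.008 0 0 0.24 1" --pt "0 0 0.008 0 0 0.24 1" --pt "0 0 0.008 0 0 0.24 1"

```text
time_s: 8.85
position: [0.513, -0.2388, 0.182]
tcp_rot: [[0.06, 0.998, 0.001], [0.998, -0.06, -0.006], [-0.006, 0.001, -1.0]]
force: [-7.5, 0.0, 24.8]
opening: 0.635
grasp_force: 30.0
```

```bash
python3 -c "
from h import *
go(.5138,-.2377,.182,-3);print(read_state()['moment'])"
```

```text
t 8.85 pos [ 0.513  -0.2388  0.182 ] yaw -3.47 j [-36.2  30.5  94.5  -0.3  54.8 -32.5] F [-7.5  0.  24.8] open 0.635 grip 30.009020841680467
shift [ 0.0039  0.0024 -0.    ] turn [ 0.0013  0.007  -0.0104]
[0.02992491 1.71013486 0.49520032]
```

The 0.5 Nm reaction moment shows it is at the stop, and the push shows it is bottomed. One small extra turn will confirm it.

Request:
step_arm --pt "0.003 0.001 0 0 0 0.04 1" --pt "0.003 0.001 0 0 0 0.04 1" --pt "0.003 0.001 0 0 0 0.04 1" --pt "0.003 0.001 0 0 0 0.04 1"

```text
time_s: 9.18
position: [0.5127, -0.2385, 0.1819]
tcp_rot: [[0.09, 0.996, -0.001], [0.996, -0.09, -0.007], [-0.007, -0.0, -1.0]]
force: [-9.3, -1.6, 25.1]
opening: 0.64
grasp_force: 30.0
```

```bash
python3 -c "
from h import *
go(.5138,-.2377,.182,-3);print(read_state()['moment']);w=snap('wrist','w5.png')['image']
cv2.imwrite('pics/c5.png',cv2.resize(cv2.convertScaleAbs(w[90:290,120:390],alpha=1.5,beta=10),(756,560))[:,:,::-1])"
```

```text
t 9.18 pos [ 0.5127 -0.2385  0.1819] yaw -5.17 j [-36.1  30.5  94.5  -0.4  54.8 -30.7] F [-9.3 -1.6 25.1] open 0.64 grip 30.012552465777844
shift [ 0.0028  0.0036 -0.0003] turn [-0.0006  0.0086 -0.0481]
[-0.26404792  2.02595421  0.83161234]
```

View pics/c5.png

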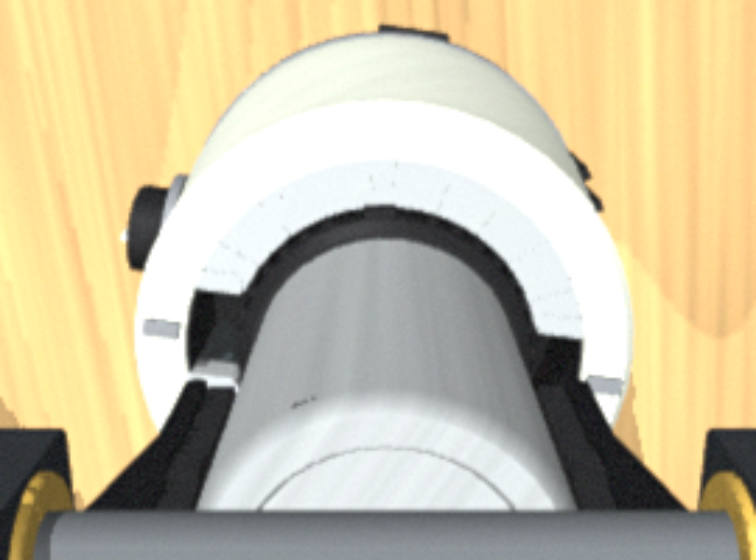

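The slots at (215,330) and (560,360) are empty, so the lugs are under the flange. The beaker is against the stop and pressed down with about 28 N.

```bash
python3 -c "
from rig import *
print(hand_in())"
```

```text
the job is handed in; nothing more can be done
None
```

The beaker is in the mill, turned clockwise to its stop, and was still gripped and pressed fully down when I handed the job in at about 9 s of the 51 s limit; no verdict was shown.

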